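# Tension the drive belt of a cut-off saw

## Robot

A 6-joint arm with a two-finger parallel gripper is mounted at the origin on the work surface. World frame = base frame: x ahead of the robot, y to its left, z up, the work surface at z = 0. Lengths are in m, angles in rad, forces in N, time in s.
With the tool pointing down it reaches from about 0.425 to 1.125 m from the base axis. Payload 14.9 kg.
Tool frame: the origin (TCP) lies midway between the tips of the shut fingers; the grasp point (between the pads) lies 19 mm behind it (ctrl.grip_point_offset is the z of the grasp point in the tool frame, in m); z points along the fingers, y is the line along which they close (so a half turn about z gives the same grasp; the last joint's range is limited). The gripper opens to 91 mm and grips with 3 to 60 N. Pads are 32 mm wide; open, the fingers measure 118 mm over their backs; the gripper's body (76 mm by 178 mm) begins 60 mm behind the grasp point.
Start: joints at [1.223, 0.379, 1.734, -0, 1.028, -0.033], TCP at [0.217, 0.666, 0.214] pointing down, gripper open.
Joint ranges: [-2.77, 2.77], [-0.74, 2.19], [0, 2.66], [-1.06, 4.2], [0.31, 2.87], [-3.08, 3.08]. Speed limits (rad/s): [1.89, 1.89, 2.39, 3.14, 3.14, 3.14].

## Interface

Orientations are given as a unit quaternion [w, x, y, z].
In Python, from workcell import ctrl gives the robot as it stands. Calls block until the motion is done:
- ctrl.reach(position, orientation): joint-space move of the TCP to a pose.
- ctrl.move_l(position, feed=0.15, ori=None): straight line of the TCP; ori=None keeps the orientation; feed is the mean speed in m/s.
- ctrl.move_j(angles): joint-space move.
- ctrl.command_gripper(opening, newtons=None): opening from 0.0 (shut) to 1.0 (fully open); newtons is the grip in N (None keeps the last); returns when the fingers have stopped.
- ctrl.wait(seconds).
- ctrl.ik(position, orientation): joint angles nearest the present ones, or None.
- ctrl.get_state(): the state.
- ctrl.capture(name): name is "scene" or "top"; returns a dict with "img" (384x512x3 uint8, red, green, blue), "fx", "fy", "cx", "cy" (pixels), "xyz" and "attitude" of the camera in the world. Camera axes: x right, y down, z forward; pixel columns grow to the right and rows downward; lengths in m; the calibration is good to about 2 mm. A picture is of the moment at which its call begins. There is no depth.
A pose or a line that the arm cannot do raises ctrl.MotionError and nothing moves.
- ctrl.close_job(): hands the job in; it is judged then, once.
The state is a dict: "t": time; "qpos": joint angles; "joint_vel": joint speeds; "tau": joint torques, N m; "position": TCP position; "tool_rot": TCP orientation; "force": force on the tool from outside, world axes, zero at the start; "wrist_torque": the same for the moment, N m; "opening": opening from 0.0 (shut) to 1.0 (fully open); "grasp_force": force on a finger pad.
Only numpy, scipy, OpenCV 4.12 (cv2) and the standard library are available. Lean on these libraries where they do the work, as an engineer would, in place of code of your own. Each camera call takes 0.05 s, during which the arm holds its last target. There are 200 camera calls.

## Task

A petrol cut-off saw lies on its side on the storeroom bench with its belt cover up. Tension the drive belt: with a fingertip on top of the knurled adjuster wheel that stands out of the cover, roll the wheel, stroke by stroke, until the index in the gauge window has closed the gap and is level with the gauge mark, without running it well past the mark. Do not lift or shove the saw, and leave the spanner, bottle and funnel where they are.

Things in the scene. Friction and masses are not known exactly. Their poses are not given: they have to be found in the camera images.
- saw: Orange petrol cut-off saw, 9.5 kg, loose, lying on its side, 860 x 370 mm. Origin on the bench below the wheel's middle; z up, +y along the belt arm to the cutting disc, engine at -y, front handle at -x. Top of the flat grey belt cover (y -216 to 242 mm, 120 mm across): z = 222 mm; only the wheel, bolt heads (6 to 9 mm) and spanner stand more than 3 mm above it; engine parts reach 192 mm.
- wheel_top (a point): The highest point of the knurled wheel, in the middle of its width (235 mm above the bench, at x = 0, y = 0 of the saw). Its axes are those of the saw.
- belt_slide (a joint): Position of the sliding belt arm with its index, in m, 0 (slack) to 0.026 (end stop), growing towards the cutting disc. It is driven by the wheel through a coarse screw: 12 mm for one turn (1.91 mm per rad). The index is level with the gauge mark at 0.018.
- index (a point): Middle of the index, an aluminium block 6 mm long (y), 14 mm across, riding in the gauge window: a dark slot, 18 x 44 mm, in the belt cover, between the wheel and the disc. The point is at the height of the cover's upper face. It starts 6 to 14 mm short of the mark, on the wheel's side.
- gauge_mark (a point): Middle of the gauge mark: one pair of bare aluminium bars, 5 mm wide in y, cast on the cover on either side of the window, 58 mm from the wheel's middle towards the disc. The point lies between them at the height of the cover's upper face.
- spanner: Steel open-ended spanner, 150 mm long, lying loose on the engine end of the belt cover; origin under its middle. Leave it alone.
- oil_bottle: White oil bottle, 76 mm in diameter, 190 mm tall, standing on the bench on the saw's skid side; origin under its centre. Leave it alone.
- funnel: Red plastic funnel standing mouth down on the bench on the saw's skid side, 104 mm in diameter, 130 mm tall; origin under its centre. Leave it alone.
- tension_wheel: Knurled steel adjuster wheel, 44 mm diameter, 16 mm wide, standing 13 mm out of a slot (49 mm in x, 22 in y) in the belt cover. Origin at its centre; axis level along the saw's y (its x and z turn with it). It turns under about 2 N at the rim and stays where left. The belt tightens when the wheel's top rolls to the saw's -x, to the tubular front handle and the robot.

How it is judged:
By the outcome, as a careful person would: the job done as asked, in the order asked, and still so for the second after the job is handed in, with the robot touching nothing.
It also fails if it takes over 58 s, if anything falls off the work surface, if the arm or the gripper's body presses on something with over 40 N, if the wrist force passes 120 N, or if a joint passes its speed limit or range.

## Working session

There is one attempt and no reset: what is moved stays moved. The work goes in short steps, each a Python script; the robot and the scene stay as the last script left them, time stands still between calls to the robot, and variables do not carry over. Pictures are saved under pics/ and viewed, at most 10 in all, crops included, and the job is handed in when it is done.

```bash
mkdir -p pics; ls; python3 - <<'E'
from workcell import ctrl
import cv2,numpy as np
for n in("scene","top"):
    c=ctrl.capture(n); cv2.imwrite(f"pics/{n}0.png",c["img"][:,:,::-1]); print(n,c["fx"],c["fy"],c["cx"],c["cy"],c["xyz"],c["attitude"])
s=ctrl.get_state();print(s["t"],s["tool_rot"],s["position"],s["force"],ctrl.grip_point_offset)
E
```

```text
pics
scene 373.17508333879965 373.17508333879965 251.4895912121235 200.41125120751838 [ 1.26127401 -0.28368491  0.56954188] [-0.40175878  0.718057    0.48865059 -0.29018035]
top 404.92120396997916 404.92120396997916 254.25734850069728 191.60932670404492 [ 0.51665466 -0.02398992  1.01261478] [-0.04492894  0.70759532 -0.70311846  0.05398785]
0.1 [-7.93301217e-05  1.56724948e-01  9.87642174e-01 -4.69370699e-04] [0.21661581 0.66527358 0.21337632] [-0.57559293  0.43410687  0.82653237] -0.0188
```

View pics/scene0.png

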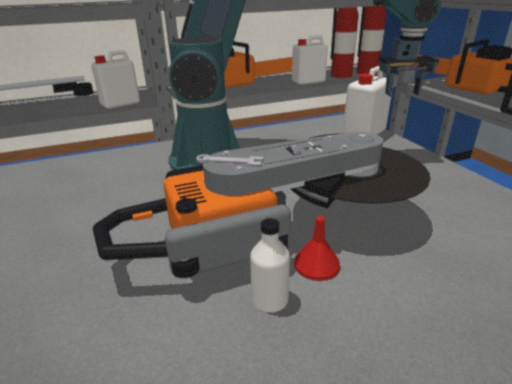

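View pics/top0.png

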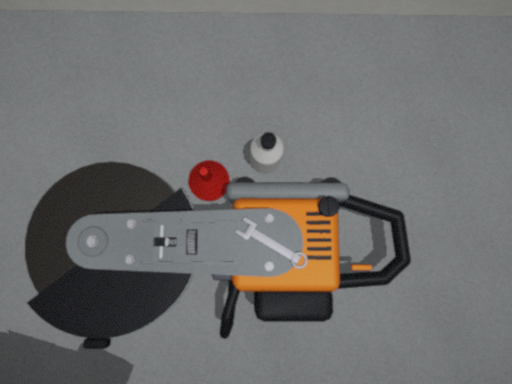

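The top view shows the wheel at about (192,242), the gauge window at about (165,242) and the disc to the left (+y). Image up is world +x. The front handle (228,310) is on the -x side, as expected. I'll zoom in and measure.

```bash
cat > h.py <<'E'
from workcell import ctrl
import cv2,numpy as np
from scipy.spatial.transform import Rotation as R
def ray(c,u,v,z):
    q=np.array(c["attitude"]); d=R.from_quat(q[[1,2,3,0]]).apply([(u-c["cx"])/c["fx"],(v-c["cy"])/c["fy"],1])
    p=np.array(c["xyz"]); return p+d*(z-p[2])/d[2]
def proj(c,P):
    q=np.array(c["attitude"]); d=R.from_quat(q[[1,2,3,0]]).inv().apply(np.array(P)-c["xyz"])
    return np.array([c["cx"]+c["fx"]*d[0]/d[2],c["cy"]+c["fy"]*d[1]/d[2]])
E
python3 - <<'E'
from h import *
c=ctrl.capture("top")
print(ray(c,192,242,.235),ray(c,162,242,.222))
# cover end boss / direction: bolt pairs
for p in((131,224),(129.5,259),(269.5,218),(269,267)): print(p,ray(c,*p,.229)[:2])
im=c["img"][205:280,120:220][:,:,::-1]
cv2.imwrite("pics/z.png",cv2.resize(im,None,fx=8,fy=8,interpolation=cv2.INTER_CUBIC))
E
```

```text
[0.52861327 0.0842354  0.235     ] [0.52848726 0.14389853 0.222     ]
(131, 224) [0.56242975 0.2031895 ]
(129.5, 259) [0.49594932 0.20285885]
(269.5, 218) [ 0.57569838 -0.06357079]
(269, 267) [ 0.48225903 -0.06263296]
```

View pics/z.png

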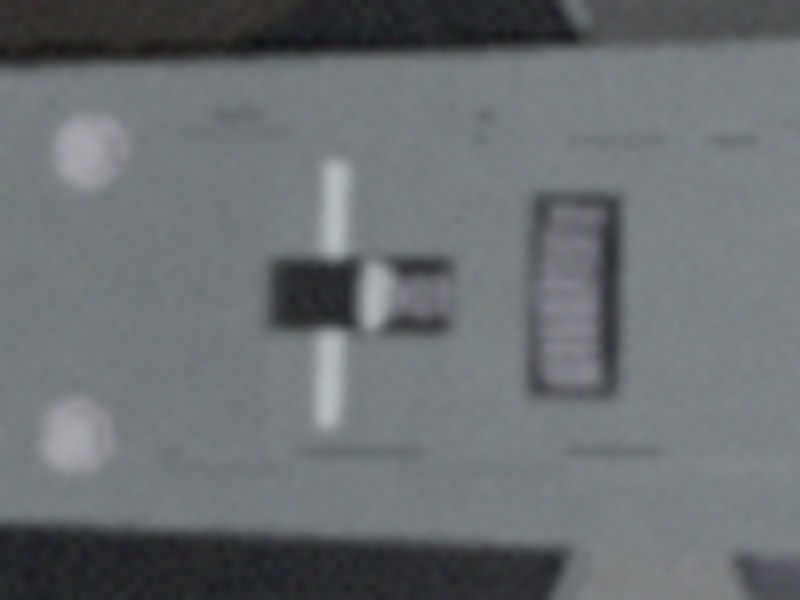

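The index block is at crop (373,295) and the mark bars at (332,296), so the gap is about 10 mm, or roughly 5.2 rad of wheel. The tip is 32 mm wide, so with that width along x a level stroke of about ±13 mm rolls the wheel like a rack.

```bash
cat >> h.py <<'E'
Q=[0,0,1,0]
def F(): return np.array(ctrl.get_state()["force"])
def look(name=None):
    c=ctrl.capture("top")
    if name:
        im=c["img"][205:280,120:220][:,:,::-1]; cv2.imwrite(name,cv2.resize(im,None,fx=8,fy=8,interpolation=cv2.INTER_CUBIC))
    return c
def gap(c):
    g=cv2.cvtColor(c["img"],cv2.COLOR_RGB2GRAY).astype(float)
    def cen(r0,r1,lo=155,hi=175):   # centroid of bright pixels above the cover's grey
        a=np.clip(g[r0:r1,lo:hi]-150,0,None); return (a.sum(0)@np.arange(lo,hi))/max(a.sum(),1e-6)
    u1,u2,ui=cen(226,234),cen(249,257),cen(239,244)
    P=[ray(c,u,v,.222) for u,v in((u1,229.5),(u2,252.5),(ui,241))]
    m=(P[0]+P[1])/2
    return m,P[0]-P[1],P[2],m[1]-P[2][1]
def touch(x,y,z0,fz=10,zmin=.230):
    b=F(); z=z0
    while z>zmin:
        z-=.0007; ctrl.move_l([x,y,z],feed=.03)
        if (F()-b)[2]>fz: break
    return z,b
def stroke(x0,y,z,b,L=.026,n=4,fz=12):
    log=[]
    for i in range(1,n+1):
        ctrl.move_l([x0-L*i/n,y,z],feed=.03)
        f=F()-b; log.append(f.round(1).tolist())
        if f[2]>40: break
        z+=float(np.clip((f[2]-fz)*5e-5,-.0006,.0006))
    return z,log
E
python3 - <<'E'
from h import *
c=look(); print(gap(c)); g=cv2.cvtColor(c["img"],cv2.COLOR_RGB2GRAY); print(g[229,155:172],g[241,150:180])
w=ray(c,191.3,241.1,.235); print(w)
ctrl.command_gripper(0.0,10)
p=ctrl.get_state()["position"]; ctrl.move_l([p[0],p[1],.32],feed=.25)
x,y=w[0]+.013,w[1]
ctrl.reach([x,y,.28],Q); ctrl.move_l([x,y,.243],feed=.1); ctrl.wait(.2)
z,b=touch(x,y,.2425); s=ctrl.get_state(); print(z,b,s["force"]-b,s["position"],s["t"])
E
```

```text
(array([0.53048131, 0.14586102, 0.222     ]), array([0.04413515, 0.00026233, 0.        ]), array([0.53045467, 0.13524129, 0.222     ]), np.float64(0.010619723918979612))
[123 126 126 126 132 157 182 178 149 126 123 123 122 125 123 122 123] [121 119 111  97  68  52  42  42  40  41  42  44  36  49  89 144 174 169
 152 132 125 116 110 110 112 122 114 121 123 123]
[0.53030521 0.08561039 0.235     ]
0.23409999999999992 [-0.16069262 -0.55726038 -0.76314416] [-1.16067065  0.35668259 10.5498322 ] [0.54393681 0.08568805 0.23495749] 8.2333
```

```bash
python3 - <<'E'
from h import *
x0,y,xc=.5433,.0862,.5303
z,b=.2341,np.array([-.16,-.56,-.76])
z,log=stroke(x0,y,z,b); print(z,log)
ctrl.move_l([x0-.026,y,.250],feed=.1)
ctrl.move_l([.40,y,.30],feed=.3)
ctrl.move_l([.40,-.10,.30],feed=.3)
c=look("pics/s1.png"); print(gap(c),ctrl.get_state()["t"])
E
```

```text
0.23389001394268308 [[-1.4, -2.6, 10.5], [-0.5, -2.1, 11.3], [-1.4, -3.8, 10.4], [-1.3, -3.4, 11.6]]
(array([0.53048134, 0.14585792, 0.222     ]), array([0.04413546, 0.00020789, 0.        ]), array([0.53043972, 0.1378795 , 0.222     ]), np.float64(0.007978425929716093)) 11.4
```

View pics/s1.png

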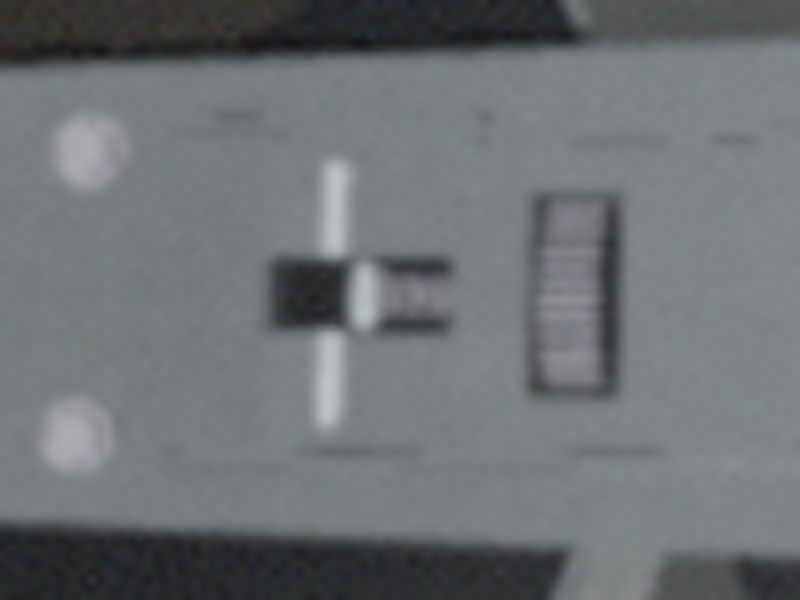

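The stroke worked. The index moved from 373 to 364 px, about 2.4 mm closer to the mark, and the saw stayed put. Two more strokes, then I'll look again.

```bash
python3 - <<'E'
from h import *
x0,y=.5433,.0862
ctrl.move_l([x0,y,.26],feed=.3)
for k in range(2):
    ctrl.move_l([x0,y,.237],feed=.1); ctrl.wait(.1)
    z,b=touch(x0,y,.2362); z,log=stroke(x0,y,z,b); print(z,log)
    ctrl.move_l([x0-.026,y,.245],feed=.1)
    if k==0: ctrl.move_l([x0,y,.245],feed=.1)
ctrl.move_l([.40,-.10,.30],feed=.3)
c=look(); print(gap(c),ctrl.get_state()["t"])
E
```

```text
0.23380357441224775 [[-0.9, -1.2, 9.3], [-1.2, -0.4, 10.8], [-0.4, -0.9, 10.6], [-0.9, -0.2, 11.4]]
0.23377018367169447 [[-1.4, -0.0, 9.3], [-0.8, 0.6, 10.5], [-1.0, 0.0, 10.8], [0.2, -0.4, 10.8]]
(array([0.53048113, 0.14589698, 0.222     ]), array([0.04413584, 0.0001366 , 0.        ]), array([0.53041505, 0.14223396, 0.222     ]), np.float64(0.0036630215806060795)) 19.4917
```

```bash
python3 - <<'E'
from h import *
x0,y=.5433,.0862
ctrl.move_l([x0,y,.26],feed=.3)
ctrl.move_l([x0,y,.237],feed=.1); ctrl.wait(.1)
z,b=touch(x0,y,.2362); z,log=stroke(x0,y,z,b); print(z,log)
ctrl.move_l([x0-.026,y,.245],feed=.1)
ctrl.move_l([.40,-.10,.30],feed=.3)
c=look("pics/s4.png"); print(gap(c),ctrl.get_state()["t"])
E
```

```text
0.2338023740462908 [[-1.3, 0.5, 9.5], [-1.4, 0.1, 10.5], [-0.7, 0.4, 10.4], [-0.6, -0.1, 11.7]]
(array([0.53048126, 0.14587216, 0.222     ]), array([0.04413554, 0.00019287, 0.        ]), array([0.53040871, 0.14335317, 0.222     ]), np.float64(0.0025189841081041386)) 24.35
```

View pics/s4.png

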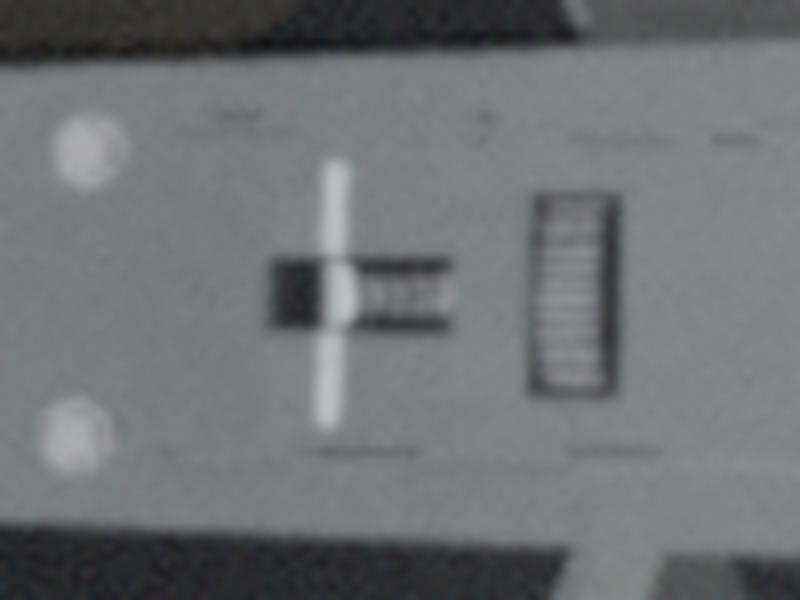

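The index now spans about 326–355 px against bars centred at 332, so it is still a little short. The bright screw in the window biases my centroid, so I'll use the index's leading edge instead. It is next to the dark slot and clean.

```bash
cat >> h.py <<'E'
def gap2(c):
    g=cv2.cvtColor(c["img"],cv2.COLOR_RGB2GRAY).astype(float); u=np.arange(512)
    def bar(r):
        a=np.clip(g[r,156:167]-125,0,None); a[a<6]=0; return a@u[156:167]/a.sum()
    rows=np.r_[227:234,250:256]; k=np.polyfit(rows,[bar(r) for r in rows],1); m=np.polyval(k,241)
    p=g[239:244,150:180].mean(0); i=next(i for i in range(8,29) if p[i]>108); e=150+i-1+(108-p[i-1])/(p[i]-p[i-1])
    s=c["fx"]/(c["xyz"][2]-.222)
    return m,e,(e+.003*s-m)/s*1e3,p.round()
E
python3 - <<'E'
from h import *
for i in range(2): print(gap2(look()))
class o:pass
c=look()
for n in("top0",): 
    d=dict(c); d["img"]=cv2.imread(f"pics/{n}.png")[:,:,::-1].copy(); print(n,gap2(d))
E
```

```text
(np.float64(160.977231353852), np.float64(159.79323308270676), np.float64(0.6882254475229087), array([124., 123., 117.,  98.,  69.,  53.,  43.,  42.,  45.,  66., 119.,
       165., 184., 185., 152., 115., 114., 114., 105., 109., 107., 103.,
       110., 111., 117., 133., 134., 129., 128., 127.]))
(np.float64(160.9838917466941), np.float64(159.793893129771), np.float64(0.6765096815345761), array([124., 123., 118.,  98.,  69.,  52.,  43.,  42.,  44.,  66., 119.,
       166., 184., 184., 152., 116., 114., 114., 103., 109., 108., 103.,
       111., 111., 118., 133., 134., 129., 128., 128.]))
top0 (np.float64(161.0266519638667), np.float64(164.37735849056602), np.float64(9.54230522967724), array([119., 120., 113.,  95.,  66.,  52.,  42.,  39.,  42.,  40.,  40.,
        39.,  41.,  48.,  88., 141., 172., 169., 149., 120., 110., 106.,
       108., 104., 105., 111., 110., 121., 125., 124.]))
```

```bash
python3 - <<'E'
from h import *
x0,y=.5365,.0862
ctrl.move_l([x0,y,.26],feed=.3)
ctrl.move_l([x0,y,.237],feed=.1); ctrl.wait(.1)
z,b=touch(x0,y,.2362); z,log=stroke(x0,y,z,b,L=.0115,n=2); print(z,log)
ctrl.move_l([x0-.0115,y,.245],feed=.1)
ctrl.move_l([.40,-.10,.30],feed=.3)
c=look("pics/s5.png"); print(gap2(c),ctrl.get_state()["t"])
s=ctrl.capture("scene"); u,v=proj(s,[.5303,.1445,.222]).astype(int); print(u,v)
cv2.imwrite("pics/sc5.png",cv2.resize(s["img"][v-25:v+25,u-35:u+35,::-1],None,fx=10,fy=10,interpolation=cv2.INTER_CUBIC))
E
```

```text
0.23365107752672845 [[-0.6, -0.4, 15.2], [-1.4, -1.1, 13.9]]
(np.float64(160.9845417449223), np.float64(159.10943396226415), np.float64(-0.6611763384653476), array([124., 124., 117.,  97.,  71.,  55.,  45.,  44.,  56., 102., 155.,
       181., 171., 144., 126., 119., 109., 112., 110., 102., 108., 105.,
       102., 112., 124., 140., 137., 129., 127., 128.])) 28.8333
314 146
```

View pics/s5.png

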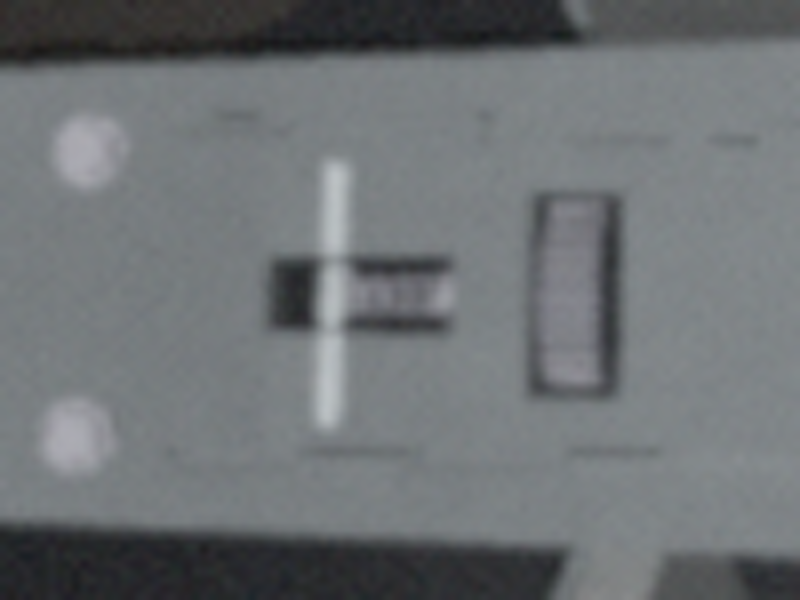

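View pics/sc5.png

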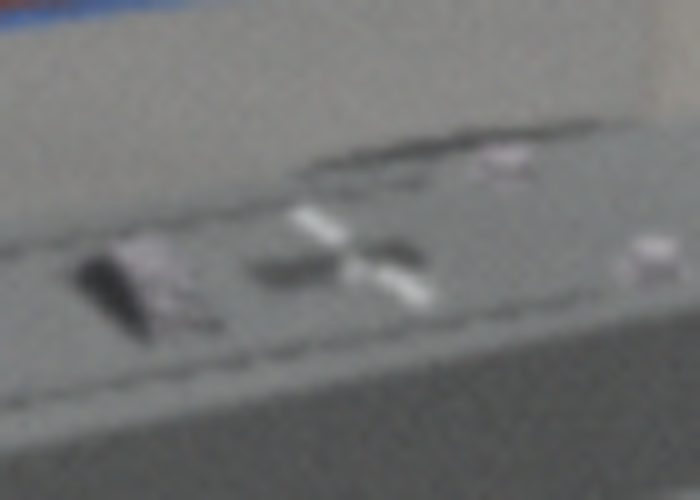

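Both views show the index in line with the two mark bars. In the top view the block spans 316–349 px and the bars 317–347 px. The arm is clear, so I'm handing in.

```bash
python3 -c "
from h import *
print(F()); print(ctrl.close_job())"
```

```text
[-0.45276227  1.37817139  0.84913882]
the job is handed in; nothing more can be done
None
```

The job is handed in after about 29 s of the 58 s: four full strokes and one short stroke on the wheel brought the index level with the gauge mark to within about 1 mm by camera, and the saw stayed in place.

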